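# Index the bottle carousel to the filling spout

### The job

Bring the open bottle under the filling spout: with the fingertips press the carousel's indexing plunger in, turn the table by one hole in whichever direction brings the open bottle round, and let the plunger spring back up into that hole so that the table is locked. Only press and push: grasp and lift nothing, leave the bottles standing in their pockets and the things on the bench where they are.

Things in the scene. Friction and masses are not known exactly. Their poses are not given: they have to be found in the camera images.
- carousel: fixed base: a round grey drum 350 mm in diameter, 50 mm high. Origin on the turntable's axis at bench level, z up; +x points to the filling column (post 260 mm high, 205 mm from the axis, cross arm 236 mm up), on the side away from the robot, up to 25 degrees off straight. Its lid has six index holes at 0, 60, 120.. degrees from +x, 150 mm from the axis, joined by a slot 6 mm wide.
- spout_tip (a point): lower end of the filling spout (a tube 10 mm across, pointing down), 95 mm from the axis along the carousel's +x and 185 mm above the bench: 21 mm above the mouth of the open bottle when that stands below it, 19 mm above a cap
- turntable (a joint): angle of the turntable in rad: 0 at the start, growing anticlockwise seen from above. Locked while the plunger's pin is in a hole (0.3 degree of play); unlocked it turns either way without stops and stays where it is left (friction about 0.1 N m, under 1 N at the plunger). At 0 and every 60 degrees a pocket is under the spout and the pin at a hole.
- table_axis (a point): centre of the turntable's top face, 64 mm above the bench; an aluminium disc 252 mm in diameter with six ring pockets (bore 49 mm, 14 mm high) 60 degrees apart, 95 mm from the axis. Five hold bottles, the one next to the plunger is empty. A post on the axis reaches 176 mm above the bench. An index arm with the plunger sticks out, to the carousel's -x at angle 0.
- plunger (a joint): how far the plunger is pressed in (down), in m: 0 up, 0.012 fully in, at its stop; its spring pushes up with 4.5 N at 0, 8 N fully in. Beyond 0.009 its shouldered pin is below the index hole and the table can be turned with it. Let go between holes it stays about 0.0085 in, rubbing under the lid, and springs up by itself within about 3 mm of a hole, locking the table.
- plunger_head (a point): centre of the flat top of the plunger's black mushroom head (32 mm across, 14 mm thick), 150 mm from the axis; 116 mm above the bench when up, 104 mm when fully in. Below it a steel housing 28 mm across, top 90 mm above the bench, on the index arm. It goes round with the turntable; a fingertip pressed on it carries it along by friction.
- open_bottle: the only bottle without a cap: white, 46 mm in diameter, 100 mm tall with an open neck 25 mm across, standing in the pocket one place to the left or to the right of the one under the spout; origin at the centre of its underside
- bottle_1: closed 125 ml sample bottle, white, with a screw cap 35 mm across: 46 mm in diameter, 102 mm tall, standing in a pocket of the turntable; origin at the centre of its underside
- bottle_2: closed 125 ml sample bottle, white, with a screw cap 35 mm across: 46 mm in diameter, 102 mm tall, standing in a pocket of the turntable; origin at the centre of its underside
- bottle_3: closed 125 ml sample bottle, white, with a screw cap 35 mm across: 46 mm in diameter, 102 mm tall, standing in a pocket of the turntable; origin at the centre of its underside
- bottle_4: closed 125 ml sample bottle, white, with a screw cap 35 mm across: 46 mm in diameter, 102 mm tall, standing in a pocket of the turntable; origin at the centre of its underside
- beaker: glass beaker, 68 mm across, 90 mm tall, standing beside the carousel; origin at the centre of its underside
- jar: amber jar, 60 mm across, 75 mm tall, beside the carousel; origin at the centre of its underside
- wrench: steel wrench 160 mm long lying beside the carousel on the robot's side, along its own x; origin at the middle of its underside
- spare_cap: loose bottle cap, 35 mm across, 22 mm tall, beside the carousel on the robot's side; origin at the centre of its underside
There are look-alikes about, which are no part of the job. Leave any pink look-alike of the bottle_3 alone.

How it is judged:
By the outcome, as a careful person would: the job done as asked, in the order asked, and still so for the second after the job is handed in, with the robot touching nothing.
It also fails if it takes over 42 s, if anything falls off the work surface, if the arm or the gripper's body presses on something with over 40 N, if the wrist force passes 120 N, or if a joint passes its speed limit or range.

### The arm

A 6-joint arm with a two-finger parallel gripper is mounted at the origin on the work surface. World frame = base frame: x ahead of the robot, y to its left, z up, the work surface at z = 0. Lengths are in m, angles in degrees, forces in N, time in s.
With the tool pointing down it reaches from about 0.375 to 0.9 m from the base axis. Payload 3.1 kg.
Tool frame: the origin (TCP) lies where the fingers leave the gripper's body, on its centre line; the fingertips stand 70 mm ahead of it and the grasp point (between the pads) lies 51 mm ahead of it; z points along the fingers, y is the line along which they close (so a half turn about z gives the same grasp; the last joint's range is limited). The gripper opens to 87 mm and grips with 3 to 60 N. Pads are 19 mm wide; open, the fingers measure 117 mm over their backs; the gripper's body (75 mm by 190 mm) begins 51 mm behind the grasp point.
Start: joints at [64.716, 30.224, 82.088, -0, 67.689, -10.227], TCP at [0.162, 0.604, 0.292] pointing down, gripper open.
Joint ranges: [-176.69, 176.69], [-43.24, 126.21], [12.49, 139.97], [-82, 262], [0, 151.66], [-163.58, 163.58]. Speed limits (degrees/s): [159.86, 159.86, 180, 180, 180, 180].

### API

Orientations are given as a 3x3 rotation matrix whose columns are the frame's x, y, z axes.
In Python, from rig import readout, capture, calibration, bot, look_for gives the robot as it stands. The module is installed in compiled form; this text tells all that it offers.
- The arm moves only by the shell command python3 -m pendant 'ROWS'. ROWS is JSON, a list of rows, each a list of 7 numbers: the shift along the tool's x, y, z normalised to -1 to 1, where 1 is 200 mm, then the turn, a rotation vector about the tool's x, y, z normalised to -1 to 1, where 1 is 180 degrees, then the closure, from -1 (fully open) to 1 (shut). In form: [[dx, dy, dz, ax, ay, az, grip], ...]. A call has 1 to 8 rows; each row is the pose to reach, as a shift and turn from the pose commanded when the call began, along the tool's axes at that moment, turning the shorter way round; what a row does not reach only later rows make up. A row lasts 1/10 s, in which the tool goes at most 50 mm and 8.59 degrees, less where a joint would pass 70% of its speed; a pose out of reach is approached as far as the arm can. A call with a number of a shift or a turn outside -1 to 1 is refused whole. A call with a gripper value outside its range is refused whole. The fingers move at their own pace and stop on an object; the grip force is fixed at half the most. Time passes only in rows, so rows that repeat a pose let the fingers close. It gives the time, the measured TCP pose, the force, the opening and the grip force at its end, in the units of the state.
- readout.read_state(): the state, without advancing time (a new reading comes with each control period).
- capture(name): name is "scene" or "top" or "wrist"; returns (picture, depth): 400x640x3 uint8, red, green, blue; 400x640 float32, m along the optical axis (not along the pixel's ray), 0 where there is no reading.
- calibration(name): a dict with "mtx" (3x3 intrinsics, pixels), "k1" (the pictures are not rectified: a ray, as slopes to the right and down, at radius r is drawn at 1 + k1 r^2 times it, then the intrinsics apply), "T" (4x4, takes a point from camera to world coordinates); the wrist camera has in their place "mount" (4x4, takes a point from camera to tool coordinates, whose origin is the TCP and whose axes are the flange's). Camera axes: x right, y down, z forward; pixel columns grow to the right and rows downward; lengths in m; the calibration is good to about 2 mm. A picture is of the moment at which its call begins: read the wrist's pose just before it. calibration takes no time and is no camera call.
- bot.hand_in(): hands the job in; it is judged then, once.
Trained networks look in the newest picture that a camera, given by its name, has taken for a name from the list of things; names that differ only in an ending like _2 or _b are one class to them, and where a whole thing is asked for, a point or a joint stands for the part that bears it (a point fixed in the world has none). Each returns a list of dicts, best first, with "conf" (0 to 1); they miss things now and then, are a little off and sometimes report something else, mostly with a low value. They report only what shows in the picture. A call takes as long as a camera call. They do not tell look-alikes from the thing itself.
- look_for(thing, camera): "extent" ([left, top, right, bottom] in pixels, round what is visible of it).
The state is a dict: "time_s": time; "joint_positions": joint angles; "qvel": joint speeds; "tau": joint torques, N m; "position": TCP position; "tcp_rot": TCP orientation; "force": force on the tool from outside, world axes, zero at the start; "moment": the same for the moment, N m; "opening": opening from 0.0 (shut) to 1.0 (fully open); "grasp_force": force on a finger pad.
Only numpy, scipy, OpenCV 4.12 (cv2) and the standard library are available. Lean on these libraries where they do the work, as an engineer would, in place of code of your own. Each camera call takes 0.05 s, during which the arm holds its last target. There are 200 camera calls.

## Working session

There is one attempt and no reset: what is moved stays moved. The work goes in short steps, Python scripts to look and compute and a shell command to move; the robot and the scene stay as the last step left them, time stands still between calls to the robot, and variables do not carry over. Pictures are saved under pics/ and viewed, at most 10 in all, crops included, and the job is handed in when it is done.

```bash
mkdir -p pics
cat > h.py <<'E'
import numpy as np, cv2
from rig import readout, capture, calibration, bot, look_for
def cam(name):
    c=calibration(name)
    if name=="wrist":
        s=readout.read_state(); T=np.eye(4); T[:3,:3]=s["tcp_rot"]; T[:3,3]=s["position"]; c["T"]=T@np.array(c["mount"])
    return c
def grid(c,shape=(400,640)):
    K=np.array(c["mtx"],float); v,u=np.mgrid[:shape[0],:shape[1]]
    p=np.stack([u,v],-1).reshape(-1,1,2).astype(float)
    return cv2.undistortPoints(p,K,np.array([c["k1"],0,0,0.])).reshape(*shape,2)
def cloud(c,d):
    g=grid(c); P=np.dstack([g*d[...,None],d]); T=np.array(c["T"]); W=P@T[:3,:3].T+T[:3,3]; W[d<=0]=np.nan; return W
def proj(c,p):
    T=np.linalg.inv(np.array(c["T"])); q=T[:3,:3]@np.array(p)+T[:3,3]
    a=q[:2]/q[2]; a=a*(1+c["k1"]*(a@a)); return np.array(c["mtx"])[:2,:2]@a+np.array(c["mtx"])[:2,2]
def save(n,im): cv2.imwrite(f"pics/{n}.png",im[...,::-1])
E
python3 - <<'E'
from h import *
s=readout.read_state(); print(s["time_s"],np.round(s["position"],4),np.round(s["tcp_rot"],4).tolist(),s["force"],s["opening"])
for n in ("scene","top"):
    c=cam(n); im,d=capture(n); save(n,im); np.savez(n,im=im,d=d)
    W=cloud(c,d)
    for t in ("plunger_head","open_bottle","bottle_1","carousel","turntable"):
        for r in look_for(t,n)[:6]:
            e=r["extent"]; u,v=int((e[0]+e[2])/2),int((e[1]+e[3])/2)
            print(n,t,round(r["conf"],2),np.round(e).tolist(),np.round(W[v,u],3))
E
```

```text
0.0 [0.1621 0.603  0.2913] [[-0.9657, 0.2598, -0.0009], [0.2598, 0.9657, -0.0019], [0.0004, -0.0021, -1.0]] [-0.71665987 -0.13926684  0.62054922] 0.9965690120390939
scene plunger_head 0.41 [276.0, 194.0, 292.0, 209.0] [ 0.481 -0.009  0.116]
scene open_bottle 0.81 [343.0, 225.0, 364.0, 253.0] [0.7   0.001 0.137]
scene bottle_1 0.95 [294.0, 260.0, 311.0, 291.0] [ 0.659 -0.154  0.147]
scene bottle_1 0.95 [320.0, 197.0, 337.0, 226.0] [0.605 0.026 0.139]
scene bottle_1 0.85 [334.0, 254.0, 350.0, 282.0] [ 0.725 -0.089  0.163]
scene bottle_1 0.66 [328.0, 138.0, 338.0, 164.0] [0.472 0.239 0.069]
scene bottle_1 0.56 [270.0, 232.0, 292.0, 259.0] [ 0.571 -0.124  0.15 ]
scene carousel 0.65 [255.0, 195.0, 395.0, 329.0] [ 0.66  -0.068  0.061]
scene turntable 0.96 [272.0, 196.0, 367.0, 298.0] [ 0.633 -0.053  0.1  ]
top plunger_head 0.71 [343.0, 232.0, 361.0, 243.0] [ 0.487 -0.012  0.113]
top plunger_head 0.49 [295.0, 60.0, 443.0, 258.0] [ 0.677 -0.052  0.06 ]
top open_bottle 0.78 [329.0, 134.0, 351.0, 160.0] [0.682 0.017 0.153]
top bottle_1 0.85 [396.0, 155.0, 422.0, 180.0] [ 0.637 -0.132  0.155]
top bottle_1 0.83 [370.0, 122.0, 388.0, 152.0] [ 0.702 -0.067  0.164]
top bottle_1 0.81 [228.0, 242.0, 253.0, 261.0] [0.454 0.236 0.105]
top bottle_1 0.76 [319.0, 173.0, 337.0, 199.0] [0.592 0.042 0.164]
top bottle_1 0.67 [385.0, 192.0, 411.0, 219.0] [ 0.552 -0.105  0.166]
top carousel 0.92 [295.0, 60.0, 442.0, 257.0] [ 0.679 -0.052  0.061]
top turntable 0.82 [311.0, 128.0, 421.0, 255.0] [ 0.598 -0.044  0.065]
```

View pics/top.png

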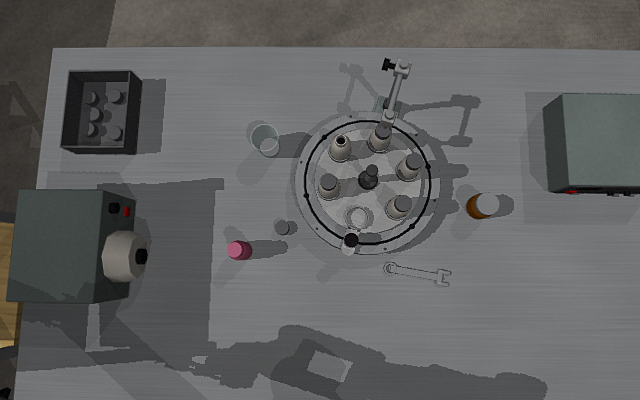

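View pics/scene.png

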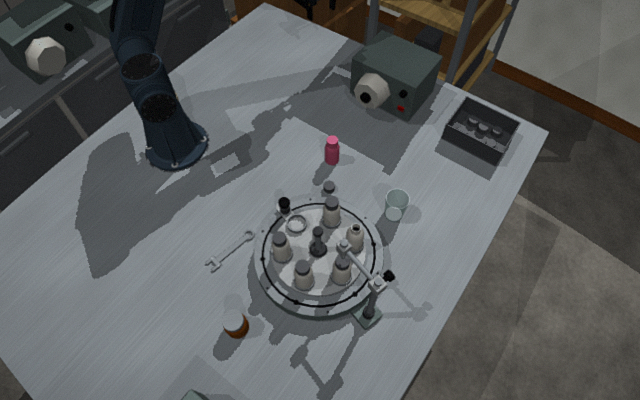

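Top view: the open bottle with its dark mouth is at (340,148), one place to the left of the capped bottle under the spout at (378,138). The plunger's black head is at (350,240).

- **Could be taken for the plunger:** the column's black knob (387,64), the centre post (368,177), and the spare cap (283,227).
- **Could be taken for the bottle:** the capped ones at (409,167), (398,206) and (328,186), and the pink one at (239,250).

Next I'll measure and check the choice in a close crop.

Run:
```python
from h import *
from scipy.optimize import least_squares
for n in ("top","scene"):
    f=np.load(n+".npz"); im,d=f["im"],f["d"]; W=cloud(cam(n),d)
    x,y,z=W[...,0],W[...,1],W[...,2]
    def stat(nm,m): print(n,nm,m.sum(),np.round(np.nanmean(W[m],0),4), np.round((np.nanmin(W[m],0)+np.nanmax(W[m],0))/2,4))
    near=np.hypot(x-.484,y+.01)<.03
    stat("head",near&(z>.106)&(z<.125)&(im.max(-1)<60))
    stat("post",(np.hypot(x-.628,y+.053)<.03)&(z>.165)&(z<.185))
    for a,b in ((.682,.017),(.637,-.132),(.702,-.067),(.592,.042),(.552,-.105)):
        stat("bot",(np.hypot(x-a,y-b)<.03)&(z>.157)&(z<.172))
    # drum lid circle: outer edge of z~0.05 points
    m=(z>.042)&(z<.058)&(np.hypot(x-.63,y+.05)<.2)
    P=W[m][:,:2]; 
    hull=cv2.convexHull(P.astype(np.float32))[:,0]
    r=least_squares(lambda q:np.hypot(hull[:,0]-q[0],hull[:,1]-q[1])-q[2],[.63,-.05,.175],loss="soft_l1",f_scale=.002)
    print("drum",np.round(r.x,4),len(hull), round(float(np.nanmedian(z[m])),4))
im=np.load("top.npz")["im"]; save("crop1",cv2.resize(im[110:260,285:445],None,fx=4,fy=4,interpolation=cv2.INTER_CUBIC))
```

```text
top head 161 [ 0.4815 -0.0089  0.1162] [ 0.4819 -0.0092  0.1135]
top post 120 [ 0.6251 -0.0492  0.175 ] [ 0.6257 -0.0495  0.1722]
top bot 46 [0.6934 0.0162 0.1627] [0.694  0.0161 0.162 ]
top bot 200 [ 0.6478 -0.1408  0.1655] [ 0.6487 -0.1415  0.1636]
top bot 157 [ 0.7129 -0.0743  0.1653] [ 0.7152 -0.0757  0.1629]
top bot 214 [0.6022 0.042  0.1656] [0.6029 0.042  0.1634]
top bot 223 [ 0.5573 -0.1155  0.1656] [ 0.5575 -0.1159  0.1635]
drum [ 0.6265 -0.0502  0.1746] 50 0.0505
scene head 96 [ 0.4846 -0.0098  0.1152] [ 0.4831 -0.0094  0.1134]
scene post 95 [ 0.6275 -0.0514  0.1741] [ 0.6268 -0.05    0.1722]
scene bot 41 [0.696  0.0156 0.1621] [0.6946 0.0164 0.1616]
scene bot 151 [ 0.6491 -0.1417  0.1653] [ 0.6491 -0.1419  0.1645]
scene bot 117 [ 0.7165 -0.0774  0.1652] [ 0.7164 -0.0764  0.1631]
scene bot 143 [0.6041 0.0403 0.165 ] [0.6037 0.0414 0.1639]
scene bot 159 [ 0.5595 -0.1169  0.1651] [ 0.5587 -0.1166  0.1641]
drum [ 0.6273 -0.049   0.1737] 58 0.0504
```

View pics/crop1.png

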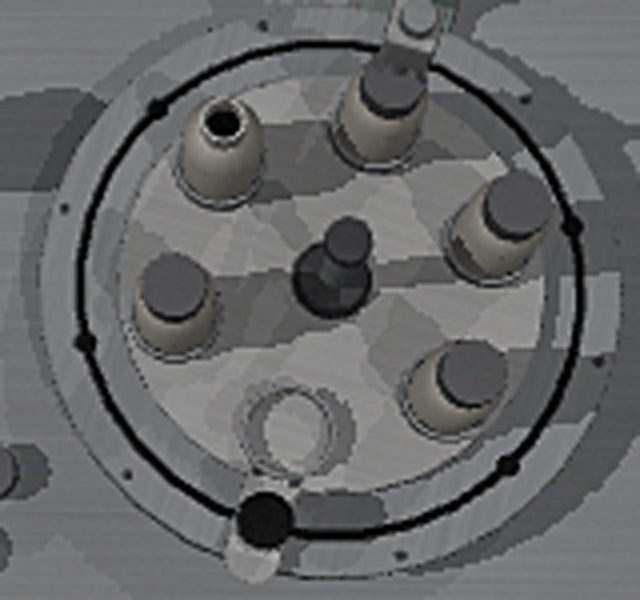

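The crop confirms it: the open mouth is at (222,125), one pocket anticlockwise of the bottle under the spout at (390,90). The plunger head is at (265,520). The table must turn 60° clockwise, which takes the plunger to the left-hand hole at (85,342). The tool's yaw is already tangential there, so I'm moving over now with the fingers shut.

```bash
python3 -m pendant '[[-0.78,-0.846,0,0,0,0,1],[-0.78,-0.846,0,0,0,0,1],[-0.78,-0.846,0,0,0,0,1],[-0.78,-0.846,0,0,0,0,1],[-0.78,-0.846,0,0,0,0,1],[-0.78,-0.846,0,0,0,0,1]]' && python3 -m pendant '[[-0.78,-0.846,0,0,0,0,1],[-0.78,-0.846,0,0,0,0,1],[-0.78,-0.846,0,0,0,0,1],[-0.78,-0.846,0,0,0,0,1],[-0.78,-0.846,0,0,0,0,1],[-0.78,-0.846,0,0,0,0,1]]' && python3 -m pendant '[[-0.78,-0.846,0,0,0,0,1],[-0.78,-0.846,0,0,0,0,1],[-0.78,-0.846,0,0,0,0,1],[-0.78,-0.846,0,0,0,0,1],[-0.78,-0.846,0,0,0,0,1],[-0.78,-0.846,0,0,0,0,1],[-0.78,-0.846,0,0,0,0,1]]'
python3 - <<'E'
from h import *
s=readout.read_state(); print(s["position"],s["tcp_rot"],s["force"],s["opening"],s["joint_positions"])
c=cam("wrist"); im,d=capture("wrist"); W=cloud(c,d); np.savez("w",im=im,d=d); 
im=im.copy()
x,y,z=W[...,0],W[...,1],W[...,2]
m=(np.hypot(x-.483,y+.009)<.04)&(z>.106)&(z<.125)
if m.sum(): print(m.sum(),np.nanmean(W[m],0),(np.nanmin(W[m],0)+np.nanmax(W[m],0))/2)
p=s["position"]+.07*s["tcp_rot"][:,2] if isinstance(s["tcp_rot"],np.ndarray) else np.array(s["position"])+.07*np.array(s["tcp_rot"])[:,2]
print(p,proj(c,p)); save("wrist1",im)
E
```

```text
time_s: 1.2
position: [0.2702, 0.3967, 0.2924]
tcp_rot: [[-0.964, 0.264, -0.0], [0.264, 0.964, -0.002], [-0.0, -0.002, -1.0]]
force: [-0.1, 0.3, -1.0]
opening: 0.542
grasp_force: 0.0
time_s: 1.8
position: [0.3782, 0.1939, 0.2927]
tcp_rot: [[-0.964, 0.264, 0.003], [0.264, 0.964, 0.0], [-0.003, 0.001, -1.0]]
force: [0.7, 0.3, -0.1]
opening: 0.031
grasp_force: 0.0
time_s: 2.5
position: [0.4824, -0.0073, 0.292]
tcp_rot: [[-0.966, 0.26, -0.001], [0.26, 0.966, 0.001], [0.001, 0.001, -1.0]]
force: [0.3, -0.6, 0.3]
opening: 0.008
grasp_force: 0.0
[ 0.48238747 -0.00731499  0.29200555] [[-9.65558064e-01  2.60185950e-01 -9.47034488e-04]
 [ 2.60184850e-01  9.65558147e-01  1.14384864e-03]
 [ 1.21203021e-03  8.58048253e-04 -9.99998897e-01]] [ 0.32088693 -0.58796152  0.25566546] 0.0076016162845057075 [-1.41957232e+01  1.93307855e+01  1.02030366e+02  5.87807054e-02
  5.87075378e+01 -8.91452125e+01]
1008 [ 0.48158864 -0.00790072  0.11511197] [ 0.48266907 -0.00813989  0.11184568]
[ 0.48232118 -0.00723492  0.22200563] [318.60480275 251.61651332]
```

View pics/wrist1.png

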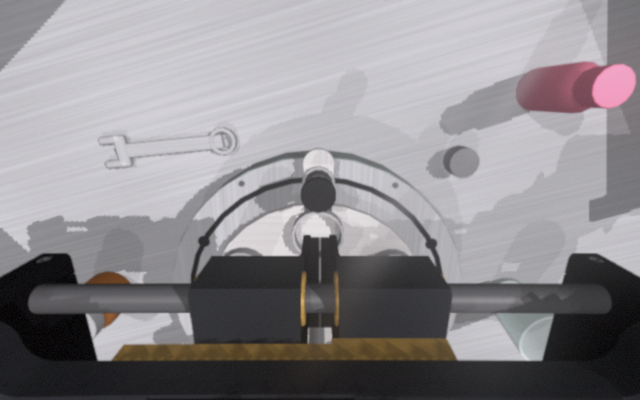

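The wrist view shows the plunger head at (318,190), straight under the shut fingertips. The bench items are well clear: the wrench at (170,145), cap (460,162) and pink bottle (600,85). Going down.

```bash
python3 -m pendant '[[0,-0.005,0.2,0,0,0,1],[0,-0.005,0.4,0,0,0,1],[0,-0.005,0.47,0,0,0,1],[0,-0.005,0.5,0,0,0,1],[0,-0.005,0.5,0,0,0,1]]' && python3 -m pendant '[[0,0,0.015,0,0,0,1],[0,0,0.03,0,0,0,1],[0,0,0.045,0,0,0,1],[0,0,0.045,0,0,0,1]]' && python3 -m pendant '[[0,0,0.015,0,0,0,1],[0,0,0.025,0,0,0,1],[0,0,0.025,0,0,0,1]]'
```

```text
time_s: 3.05
position: [0.4815, -0.0077, 0.1919]
tcp_rot: [[-0.966, 0.258, -0.002], [0.258, 0.966, 0.001], [0.002, 0.0, -1.0]]
force: [0.6, 0.4, 0.1]
opening: 0.004
grasp_force: 0.0
time_s: 3.45
position: [0.4827, -0.0093, 0.1839]
tcp_rot: [[-0.966, 0.26, 0.002], [0.26, 0.966, -0.0], [-0.002, 0.0, -1.0]]
force: [0.8, 1.4, 4.8]
opening: 0.004
grasp_force: 2.3
time_s: 3.75
position: [0.4827, -0.0094, 0.1789]
tcp_rot: [[-0.966, 0.26, 0.002], [0.26, 0.966, -0.0], [-0.002, 0.0, -1.0]]
force: [-1.0, 0.8, 6.4]
opening: 0.011
grasp_force: 3.0
```

```bash
python3 -m pendant '[[0,0,0.012,0,0,0,1],[0,0,0.023,0,0,0,1],[0,0,0.023,0,0,0,1]]'
python3 - <<'E'
import numpy as np
C=np.array([.6266,-.0497]);H=np.array([.4822,-.0085]);R=np.array([[-.9657,.2598],[.2598,.9657]])
v=H-C;v*=.15/np.linalg.norm(v)
print(np.degrees(np.arctan2(v[1],v[0])))
for a in range(3,61,3):
    t=-np.radians(a);q=np.array([[np.cos(t),-np.sin(t)],[np.sin(t),np.cos(t)]])@v-v
    # tool-local for steps of 20deg (calls): same every call in rotating frame
    print(a,np.round(R.T@q/.2,3),round(a/180,4))
E
```

```text
time_s: 4.05
position: [0.4828, -0.0094, 0.1744]
tcp_rot: [[-0.966, 0.26, 0.002], [0.26, 0.966, -0.0], [-0.002, 0.0, -1.0]]
force: [0.5, 0.8, 7.9]
opening: 0.006
grasp_force: 3.7
164.0755685253326
3 [-0.002  0.039] 0.0167
6 [-0.005  0.078] 0.0333
9 [-0.011  0.117] 0.05
12 [-0.019  0.156] 0.0667
15 [-0.028  0.194] 0.0833
18 [-0.04   0.231] 0.1
21 [-0.054  0.268] 0.1167
24 [-0.069  0.304] 0.1333
27 [-0.087  0.339] 0.15
30 [-0.106  0.373] 0.1667
33 [-0.127  0.407] 0.1833
36 [-0.15   0.439] 0.2
39 [-0.174  0.469] 0.2167
42 [-0.2    0.499] 0.2333
45 [-0.228  0.527] 0.25
48 [-0.257  0.554] 0.2667
51 [-0.287  0.579] 0.2833
54 [-0.318  0.602] 0.3
57 [-0.351  0.624] 0.3167
60 [-0.385  0.644] 0.3333
```

The force is 7.9 N, so the plunger is practically fully in. Starting the clockwise turn.

```bash
python3 -m pendant '[[0,0,0.003,0,0,0,1],[-0.002,0.033,0.003,0,0,0.0139,1],[-0.004,0.065,0.003,0,0,0.0278,1],[-0.008,0.098,0.003,0,0,0.0417,1],[-0.013,0.13,0.003,0,0,0.0556,1],[-0.02,0.162,0.003,0,0,0.0694,1],[-0.028,0.194,0.003,0,0,0.0833,1],[-0.028,0.194,0.003,0,0,0.0833,1]]'
python3 - <<'E'
from h import *
c=cam("top"); im,d=capture("top"); W=cloud(c,d); print(np.round(W[170:260:1,300:380].reshape(-1,3)[0],3))
s=readout.read_state(); print(s["position"],s["force"])
save("turn1",cv2.resize(im[110:260,285:445],None,fx=4,fy=4,interpolation=cv2.INTER_CUBIC))
E
```

```text
time_s: 4.85
position: [0.4985, 0.0273, 0.1741]
tcp_rot: [[-0.865, 0.501, 0.002], [0.501, 0.865, 0.0], [-0.002, 0.001, -1.0]]
force: [-0.7, 1.2, 8.5]
opening: 0.004
grasp_force: 3.7
[0.651 0.111 0.049]
[0.49840118 0.02703459 0.17412852] [-1.08909597  1.10555928  8.06131945]
```

View pics/turn1.png

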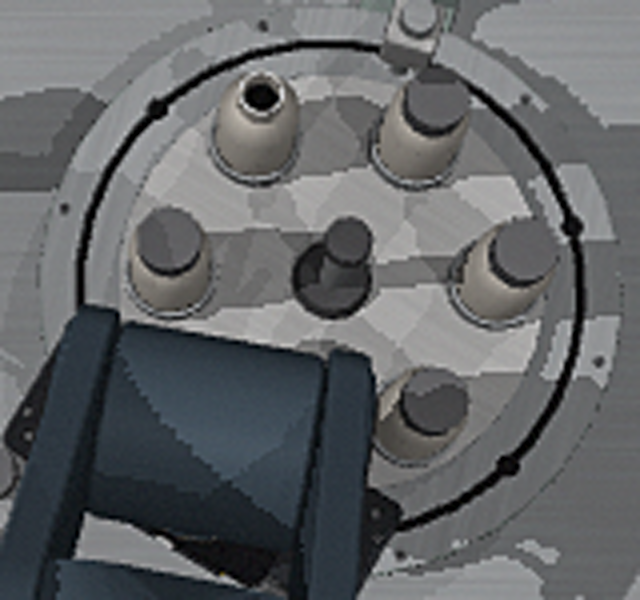

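The table follows: the open mouth moved from (222,125) to (263,95), which is clockwise, and all bottles are standing. Continuing through the next 40°.

```bash
python3 -m pendant '[[-0.002,0.033,0,0,0,0.0139,1],[-0.004,0.065,0,0,0,0.0278,1],[-0.008,0.098,0,0,0,0.0417,1],[-0.013,0.13,0,0,0,0.0556,1],[-0.02,0.162,0,0,0,0.0694,1],[-0.028,0.194,0,0,0,0.0833,1],[-0.038,0.225,0,0,0,0.0972,1],[-0.049,0.256,0,0,0,0.1111,1]]' && python3 -m pendant '[[-0.002,0.033,0,0,0,0.0139,1],[-0.004,0.065,0,0,0,0.0278,1],[-0.008,0.098,0,0,0,0.0417,1],[-0.013,0.13,0,0,0,0.0556,1],[-0.02,0.162,0,0,0,0.0694,1],[-0.028,0.194,0,0,0,0.0833,1],[-0.038,0.225,0,0,0,0.0972,1],[-0.038,0.225,0,0,0,0.0972,1]]'
python3 - <<'E'
from h import *
s=readout.read_state(); p=np.array(s["position"]); print(p,s["force"])
v=p[:2]-[.6266,-.0497]; print(np.hypot(*v),np.degrees(np.arctan2(v[1],v[0])))
c=cam("top"); im,d=capture("top"); W=cloud(c,d); z=W[...,2]
g=(z>.157)&(z<.172)&(np.hypot(W[...,0]-.6266,W[...,1]+.0497)<.13)&(np.hypot(W[...,0]-.6266,W[...,1]+.0497)>.06)
n,l,st,ce=cv2.connectedComponentsWithStats(g.astype(np.uint8))
for i in range(1,n):
    if st[i,4]>25:
        q=W[l==i]; q=(q.min(0)+q.max(0))/2; w=q[:2]-[.6266,-.0497]; print(st[i,4],np.round(q,4),round(np.hypot(*w),4),round(np.degrees(np.arctan2(w[1],w[0])),1),np.round(ce[i]))
save("turn2",cv2.resize(im[110:260,285:445],None,fx=4,fy=4,interpolation=cv2.INTER_CUBIC))
E
```

```text
time_s: 5.7
position: [0.5323, 0.0661, 0.1742]
tcp_rot: [[-0.641, 0.768, 0.001], [0.768, 0.641, -0.0], [-0.001, 0.001, -1.0]]
force: [-0.7, -0.3, 7.5]
opening: 0.005
grasp_force: 3.7
time_s: 6.5
position: [0.5731, 0.0896, 0.1746]
tcp_rot: [[-0.381, 0.925, 0.005], [0.925, 0.381, 0.001], [-0.001, 0.005, -1.0]]
force: [-0.1, 2.2, 7.6]
opening: 0.006
grasp_force: 3.7
[0.57309571 0.08959392 0.17462308] [-0.07184006  2.23110033  7.64865306]
0.14921630654196633 111.01231792644246
41 [ 0.7198 -0.0649  0.1625] 0.0944 -9.2 [377. 129.]
184 [0.6854 0.0245 0.1638] 0.0947 51.6 [337. 143.]
213 [ 0.6595 -0.1392  0.1638] 0.0953 -69.8 [413. 156.]
224 [ 0.5658 -0.1229  0.1641] 0.0951 -129.7 [406. 199.]
220 [ 0.5316 -0.0343  0.1634] 0.0962 170.8 [364. 214.]
```

View pics/turn2.png

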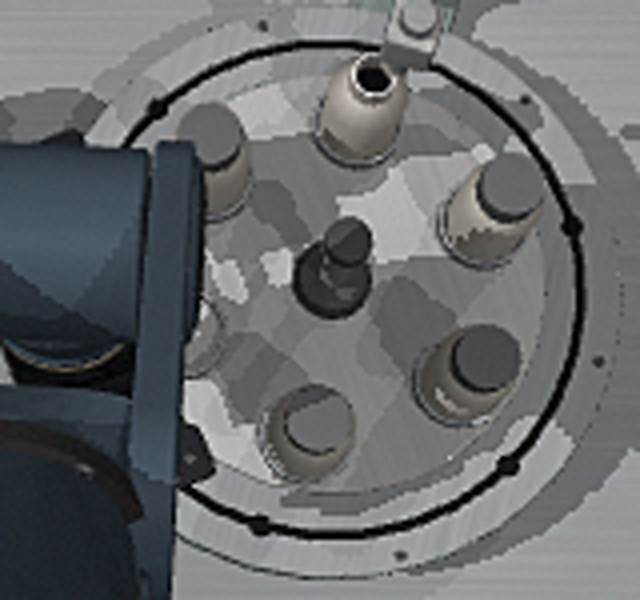

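The open mouth is now at (373,75), just short of the spout at about (400,60). The table's angle is about 6.8° short of the hole. Last 7°, then measure again.

```bash
python3 -m pendant '[[-0.001,0.026,0,0,0,0.0111,1],[-0.004,0.052,0,0,0,0.0222,1],[-0.006,0.078,0,0,0,0.0333,1],[-0.007,0.091,0,0,0,0.0389,1],[-0.007,0.091,0,0,0,0.0389,1],[-0.007,0.091,0,0,0,0.0389,1]]'
cat > ang.py <<'E'
from h import *
s=readout.read_state(); p=np.array(s["position"]); print(s["time_s"],p,s["force"])
v=p[:2]-[.6266,-.0497]; print("tool",np.hypot(*v),np.degrees(np.arctan2(v[1],v[0])))
for n in("top","scene"):
    c=cam(n); im,d=capture(n); W=cloud(c,d); z=W[...,2]
    r=np.hypot(W[...,0]-.6266,W[...,1]+.0497)
    g=(z>.157)&(z<.172)&(r<.13)&(r>.06)
    k,l,st,ce=cv2.connectedComponentsWithStats(g.astype(np.uint8))
    for i in range(1,k):
        if st[i,4]>25:
            q=W[l==i]; q=(q.min(0)+q.max(0))/2; w=q[:2]-[.6266,-.0497]; print(n,st[i,4],round(np.hypot(*w),4),"resid",round((np.degrees(np.arctan2(w[1],w[0]))+46)%60-46,1),np.round(ce[i]))
    m=(z>.1)&(z<.122)&(im.max(-1)<70)&(abs(r-.15)<.025)
    if m.sum(): q=W[m]; q=(np.nanmin(q,0)+np.nanmax(q,0))/2; print(n,"head",m.sum(),np.round(q,4),"top z",np.round(np.percentile(W[m][:,2],[50,75]),4),"angle",np.degrees(np.arctan2(q[1]+.0497,q[0]-.6266)))
    save("last_"+n,im)
E
python3 ang.py
```

```text
time_s: 7.15
position: [0.59, 0.0949, 0.1747]
tcp_rot: [[-0.266, 0.964, 0.004], [0.964, 0.266, 0.0], [-0.001, 0.004, -1.0]]
force: [0.3, 0.7, 7.6]
opening: 0.007
grasp_force: 3.7
7.15 [0.58998367 0.09494491 0.17471388] [0.33674215 0.74149554 7.61410228]
tool 0.14920759311295936 104.20578387324476
top 36 0.0935 resid -16.9 [383. 131.]
top 209 0.0942 resid -15.8 [340. 140.]
top 215 0.0945 resid -16.6 [414. 161.]
top 218 0.096 resid -16.3 [403. 203.]
top 221 0.0953 resid -15.8 [359. 213.]
scene 145 0.0944 resid -16.0 [294. 206.]
scene 157 0.095 resid -16.2 [356. 228.]
scene 163 0.095 resid -15.9 [278. 238.]
scene 34 0.0955 resid -16.7 [342. 263.]
scene 174 0.0956 resid -15.9 [302. 267.]
scene head 53 [0.5955 0.0927 0.1108] top z [0.1066 0.1138] angle 102.33256135635831
```

The residual angle matches the start's (−16°), so the pin is at the hole. Lifting straight up.

```bash
python3 -m pendant '[[0,0,-0.015,0,0,0,1],[0,0,-0.03,0,0,0,1],[0,0,-0.045,0,0,0,1],[0,0,-0.06,0,0,0,1],[0,0,-0.09,0,0,0,1],[0,0,-0.15,0,0,0,1],[0,0,-0.3,0,0,0,1],[0,0,-0.5,0,0,0,1]]' && python3 -m pendant '[[0.2,0,0,0,0,0,1],[0.4,0,0,0,0,0,1],[0.6,0,0,0,0,0,1],[0.8,0,0,0,0,0,1],[0.8,0,0,0,0,0,1],[0.8,0,0,0,0,0,1]]'; python3 ang.py
python3 - <<'E'
import cv2
a=cv2.imread("pics/last_top.png")[50:290,200:520]; b=cv2.imread("pics/last_scene.png")[130:370,180:500]
cv2.imwrite("pics/final.png",cv2.resize(cv2.hconcat([a,b]),(800,300)))
E
```

```text
time_s: 8.05
position: [0.5869, 0.0949, 0.2722]
tcp_rot: [[-0.266, 0.964, -0.006], [0.964, 0.266, 0.0], [0.002, -0.006, -1.0]]
force: [1.1, -0.7, 0.2]
opening: 0.004
grasp_force: 0.0
time_s: 8.65
position: [0.5452, 0.2498, 0.2732]
tcp_rot: [[-0.269, 0.963, -0.0], [0.963, 0.269, -0.001], [-0.001, -0.001, -1.0]]
force: [-0.1, -0.9, -0.3]
opening: 0.008
grasp_force: 0.0
8.65 [0.54522951 0.24978115 0.27319746] [-0.09372286 -0.9067918  -0.30924002]
tool 0.3103387125931735 105.20058194537079
top 31 0.0925 resid -15.2 [381. 132.]
top 209 0.0937 resid -15.5 [340. 140.]
top 219 0.0943 resid -16.4 [414. 161.]
top 220 0.0956 resid -15.9 [403. 203.]
top 220 0.0953 resid -15.8 [359. 213.]
top head 159 [0.5889 0.0949 0.1124] top z [0.1159 0.1172] angle 104.63174026352563
scene 146 0.0955 resid -16.0 [294. 206.]
scene 160 0.0952 resid -16.1 [356. 228.]
scene 158 0.0946 resid -15.6 [278. 238.]
scene 39 0.0949 resid -15.5 [342. 262.]
scene 180 0.096 resid -15.5 [302. 267.]
scene head 109 [0.591  0.0956 0.1116] top z [0.1151 0.1163] angle 103.78399709805336
```

View pics/final.png

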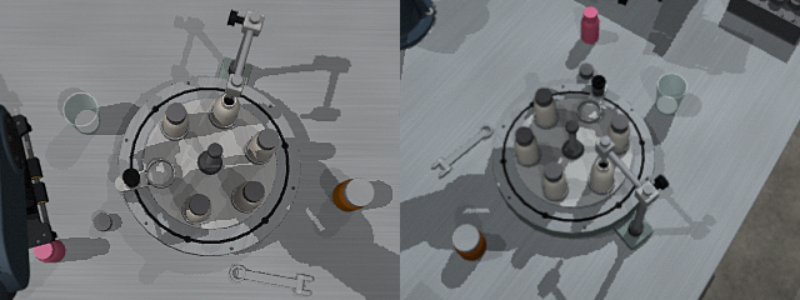

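The final view shows the plunger head at its left-hand hole (131,178), with its top back at 116 mm, so the table is locked. The open bottle is under the spout at (230,100), and everything else is standing where it was.

```bash
python3 -c "
from rig import bot
print(bot.hand_in())"
```

```text
the job is handed in; nothing more can be done
None
```

I turned the table 60° clockwise, so the open bottle is now under the spout; the plunger is back up at 116 mm in its hole, locking the table, nothing else was moved, and the job was handed in at about 9 s.

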